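Plug the test gauge into the one-hand air coupler

ROBOT

A 7-joint arm with a two-finger parallel gripper is mounted at the origin on the work surface. World frame = base frame: x ahead of the robot, y to its left, z up, the work surface at z = 0. Lengths are in m, angles in rad, forces in N, time in s.
With the tool pointing down it reaches from about 0.4 to 0.85 m from the base axis. Payload 6.9 kg.
Tool frame: the origin (TCP) lies midway between the tips of the shut fingers; the grasp point (between the pads) lies behind it (ctrl.pinch_z is the z of the grasp point in the tool frame, in m); z points along the fingers, y is the line along which they close (so a half turn about z gives the same grasp; the last joint's range is limited). The gripper opens to 85 mm and grips with 20 to 120 N. Pads are 22 mm wide; open, the fingers measure 114 mm over their backs; the gripper's body (76 mm by 85 mm) begins 54 mm behind the grasp point. The pads swing forward as they close: fully open they stand 13 mm farther back than shut.
Start: joints at [-1.234, 0.507, -0.238, 1.5, 0.126, 1.149, -0.155], TCP at [0.144, 0.608, 0.231] pointing down, gripper open.
Joint ranges: [-3.08, 3.08], [-0.24, 2.05], [-1.43, 1.35], [0, 2.5], [-1.52, 4.66], [0.17, 1.96], [-2.89, 2.89]. Speed limits (rad/s): [2.39, 2.39, 3.14, 3.14, 3.14, 3.14, 3.14].

INTERFACE

Orientations are given as a unit quaternion [w, x, y, z].
In Python, from station import ctrl, get_state, vision, ticket, models gives the robot as it stands. Calls block until the motion is done:
- ctrl.movep(position, orientation): joint-space move of the TCP to a pose.
- ctrl.movel(position, frame=None, max_speed=0.15): straight line of the TCP; frame=None keeps the orientation; max_speed is the mean speed in m/s.
- ctrl.set_joints(angles): joint-space move.
- ctrl.ungrasp() and ctrl.close_gripper(force=None): open the fingers fully, or close them until they stop; force is the grip in N (None keeps the last).
- ctrl.pause(seconds).
- ctrl.ik(position, orientation): joint angles nearest the present ones, or None.
- get_state(): the state.
- vision.grab_frame(name): name is "scene" or "side" or "wrist"; returns (picture, depth): 384x512x3 uint8, blue, green, red; 384x512 float32, m along the optical axis (not along the pixel's ray), 0 where there is no reading.
- vision.camera_info(name): a dict with "mtx" (3x3 intrinsics, pixels), "R" (3x3) and "t" (3): a world point X has camera coordinates R X + t; the wrist camera has in their place "hand_eye" (4x4, takes a point from camera to tool coordinates, whose origin is the TCP and whose axes are the flange's). Camera axes: x right, y down, z forward; pixel columns grow to the right and rows downward; lengths in m; the calibration is good to about 2 mm. A picture is of the moment at which its call begins: read the wrist's pose just before it. camera_info takes no time and is no camera call.
A pose or a line that the arm cannot do raises ctrl.Unreachable and nothing moves.
- ticket.close_job(): hands the job in; it is judged then, once.
Trained networks look in the newest picture that a camera, given by its name, has taken for a name from the list of things; names that differ only in an ending like _2 or _b are one class to them, and where a whole thing is asked for, a point or a joint stands for the part that bears it (a point fixed in the world has none). Each returns a list of dicts, best first, with "p" (0 to 1); they miss things now and then, are a little off and sometimes report something else, mostly with a low value. They report only what shows in the picture. A call takes as long as a camera call.
- models.recognise(camera, target): "point" ([column, row] in pixels, amid what is visible of it).
- models.masks_of(camera, target): "mask" (384x512 bool, what is visible of it) and "point" ([column, row] in pixels, amid what is visible of it).
The state is a dict: "time": time; "qpos": joint angles; "qd": joint speeds; "tau": joint torques, N m; "tcp_pos": TCP position; "eef_rot": TCP orientation; "contact_force": force on the tool from outside, world axes, zero at the start; "wrist_torque": the same for the moment, N m; "width": finger opening in m; "gripper_force": force on a finger pad.
Only numpy, scipy, OpenCV 4.12 (cv2) and the standard library are available. Lean on these libraries where they do the work, as an engineer would, in place of code of your own. Each camera call takes 0.05 s, during which the arm holds its last target. There are 200 camera calls.

TASK

Pull the sleeve of the air coupler back until it catches and stays back by itself, then gently push the pressure gauge's plug into the coupler until the sleeve springs forward and locks it. Let go and leave the gauge in the coupler; never force the plug, and leave the other things on the shelf where they are.

Things in the scene. Friction and masses are not known exactly. Their poses are not given: they have to be found in the camera images.
- coupler: air coupler on a fixed stand: grey foot, aluminium block 45 x 60 x 105 mm, and a round steel spigot reaching level out of its front, 80 mm above the shelf, with the sliding sleeve on it. Origin: on the shelf straight below the centre of the spigot's mouth. x: level into the coupler (mouth to block, which begins 72 mm behind the mouth), z up; its yaw is the direction of entry
- mouth (a point): centre of the coupler's open mouth, 80 mm above the shelf; axes as coupler. Bore 15 mm wide, its lead-in about 2 mm wider a side over the first 4 mm. While the sleeve is forward, pawls close the bore 14 to 22 mm behind the mouth and no plug goes in
- sleeve_grip (a point): middle of the sleeve's gripping part, on the coupler's axis; moves with the sleeve. The sleeve is a steel ring round the spigot: knurled, 32 mm in diameter, 30 mm long (15 mm either way from here), with a collar 38 mm in diameter and 6 mm long at its rear end (block side). Free all round
- sleeve (a joint): slide of the sleeve: 0 = forward (rest, locked), grows to 0.013 m pulled back along the coupler's x (away from the mouth), against a spring of 2.5 N at 0 to 4.5 N at the back stop. Pulled to the stop and let go it catches and stays at about 0.009; let go short of 0.011 it runs forward. When a plug comes home it springs forward to 0 by itself
- gauge: pressure gauge, loose, about 0.2 kg: round steel dial case 54 mm in diameter and 30 mm high, lying white dial up, then along +x an aluminium block, then a brass plug. Origin: underside of the dial case at its centre; x along the plug, z up through the dial. The plug's axis is 15 mm above the underside
- gauge_block (a point): centre of the gauge's aluminium block, 42 mm from the gauge's origin along its x, 15 mm above its underside; the block is 34 mm long, 24 mm wide (flat upright sides, to grip) and 30 mm high
- nose_tip (a point): front end of the plug, on its axis, 101 mm from the gauge's origin. Plug 42 mm long, 14 mm in diameter, groove 10 to 19 mm behind the tip. Sleeve caught back, it meets a spring poppet 12 to 21 mm inside the mouth; the push grows from 3 to about 9 N over 16 mm, then, tip 28 to 38 mm in (hidden, differs: feel for it), the sleeve snaps forward; the poppet's hard stop follows 3 mm later
- vial: bystander: small amber glass bottle, 32 mm in diameter, 62 mm high; origin under its centre
- adaptor: bystander: spare aluminium adaptor block 28 x 24 x 26 mm with a thick plain brass stub, 22 mm in diameter and 20 mm long, without dial or groove; origin under the block's centre
- jar: bystander: white plastic jar, 72 mm in diameter, 85 mm high; origin under its centre
- carton: bystander: white carton 75 x 150 x 45 mm; origin under its centre
- wrench: bystander: open-ended wrench lying flat; origin on its underside

How it is judged:
By the outcome, as a careful person would: the job done as asked, in the order asked, and still so for the second after the job is handed in, with the robot touching nothing.
It also fails if it takes over 72 s, if anything falls off the work surface, if the arm or the gripper's body presses on something with over 40 N, if the wrist force passes 120 N, or if a joint passes its speed limit or range.

## Working session

There is one attempt and no reset: what is moved stays moved. The work goes in short steps, each a Python script; the robot and the scene stay as the last script left them, time stands still between calls to the robot, and variables do not carry over. Pictures are saved under pics/ and viewed, at most 10 in all, crops included, and the job is handed in when it is done.

```bash
ls; mkdir -p pics
cat > h.py <<'E'
import numpy as np, cv2
from station import ctrl, get_state, vision, ticket, models
from scipy.spatial.transform import Rotation as Ro
def R(q): return Ro.from_quat([q[1],q[2],q[3],q[0]]).as_matrix()
def Q(M):
    q=Ro.from_matrix(M).as_quat(); return np.array([q[3],q[0],q[1],q[2]])
def cloud(cam):
    """returns picture, depth, 384x512x3 world points (nan if none)"""
    s=get_state(); img,d=vision.grab_frame(cam); c=vision.camera_info(cam); K=np.array(c['mtx'])
    v,u=np.mgrid[:384,:512]; P=np.stack([(u-K[0,2])/K[0,0]*d,(v-K[1,2])/K[1,1]*d,d],-1)
    if cam=='wrist':
        H=np.array(c['hand_eye']); P=P@H[:3,:3].T+H[:3,3]; P=P@R(s['eef_rot']).T+np.array(s['tcp_pos'])
    else: P=(P-np.array(c['t']))@np.array(c['R'])
    P[d<=0]=np.nan
    return img,d,P
E
python3 - <<'E'
from h import *
s=get_state(); print({k:np.round(v,3) for k,v in s.items()}, ctrl.pinch_z)
ims=[]
for cam in ['scene','side']:
    img,d,P=cloud(cam); np.savez('/tmp/'+cam,img=img,P=P); im=img.copy()
    for t in ['coupler','sleeve','gauge','gauge_block','nose_tip','vial','adaptor','jar','carton','wrench']:
        for r in models.masks_of(cam,t)[:2]:
            q=P[r['mask']]; q=q[~np.isnan(q[:,0])]
            if len(q)<5: continue
            print(cam,t,round(r['p'],2),np.round(r['point']),len(q),np.round(np.median(q,0),3),np.round(np.percentile(q,3,0),3),np.round(np.percentile(q,97,0),3))
            cv2.putText(im,t[:6],tuple(int(x) for x in r['point']),0,.35,(0,0,255))
    cv2.imwrite(f'pics/{cam}0.png',cv2.resize(im,(768,576)))
E
```

```text
pics
{'time': np.float64(0.0), 'qpos': array([-1.233,  0.508, -0.238,  1.501,  0.126,  1.149, -0.155]), 'qd': array([-0.   , -0.001, -0.001,  0.001, -0.   ,  0.001, -0.001]), 'tau': array([ 0.0000e+00, -6.2058e+01, -2.1870e+00, -2.4966e+01,  1.3000e-02,
        1.2000e-02,  0.0000e+00]), 'tcp_pos': array([0.144, 0.608, 0.23 ]), 'eef_rot': array([-0.   ,  0.116,  0.993, -0.001]), 'contact_force': array([ 0.584, -0.044,  0.155]), 'wrist_torque': array([ 0.025,  0.065, -0.027]), 'gripper_force': np.float64(0.0), 'width': np.float64(0.086)} -0.0187
scene coupler 0.64 [210. 245.] 1321 [ 0.663 -0.217  0.061] [ 0.603 -0.252  0.002] [ 0.686 -0.171  0.106]
scene coupler 0.6 [289. 112.] 817 [0.501 0.427 0.043] [ 0.449  0.368 -0.   ] [0.537 0.519 0.048]
scene sleeve 0.62 [287. 111.] 770 [0.501 0.424 0.043] [0.454 0.368 0.005] [0.537 0.513 0.048]
scene sleeve 0.45 [187. 223.] 162 [ 0.578 -0.208  0.092] [ 0.549 -0.22   0.003] [ 0.594 -0.188  0.099]
scene gauge 0.68 [262. 159.] 430 [0.546 0.164 0.023] [ 0.499  0.144 -0.003] [0.621 0.206 0.033]
scene gauge_block 0.83 [262. 157.] 327 [0.545 0.163 0.
[... 1233 characters left out ...]
181  0.105]
side nose_tip 0.56 [221. 178.] 464 [0.539 0.159 0.025] [ 0.502  0.143 -0.   ] [0.614 0.191 0.031]
side vial 0.79 [195. 218.] 180 [ 0.462 -0.01   0.035] [ 0.449 -0.016  0.005] [0.475 0.001 0.062]
side adaptor 0.62 [250. 217.] 175 [ 0.617 -0.002  0.021] [ 0.598 -0.011  0.002] [0.644 0.013 0.027]
side jar 0.56 [313. 213.] 956 [ 0.774 -0.051  0.061] [ 0.746 -0.065  0.004] [ 0.808 -0.006  0.086]
side carton 0.6 [201. 133.] 741 [0.489 0.406 0.043] [0.446 0.366 0.002] [0.533 0.507 0.047]
side wrench 0.8 [180. 382.] 319 [ 0.432 -0.388  0.006] [ 0.408 -0.401 -0.001] [ 0.491 -0.367  0.009]
side wrench 0.58 [242. 266.] 260 [ 0.576 -0.213  0.092] [ 0.558 -0.222  0.074] [ 0.591 -0.194  0.098]
```

View pics/scene0.png

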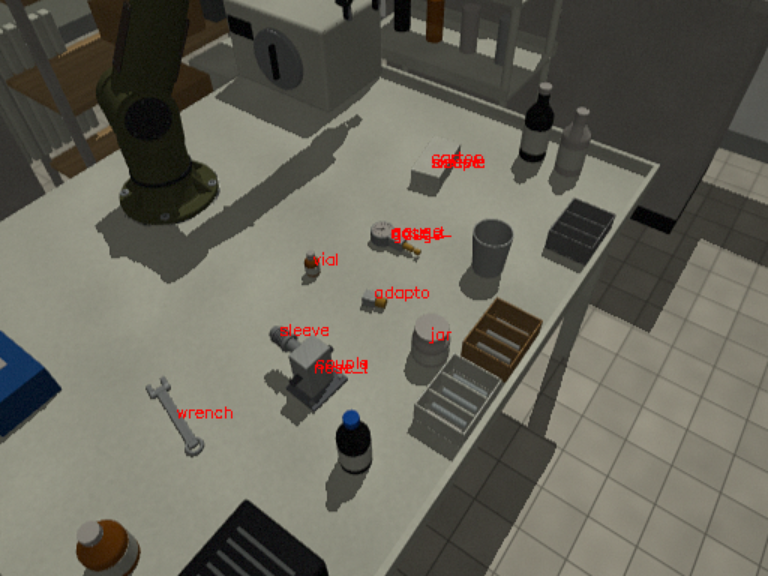

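View pics/side0.png

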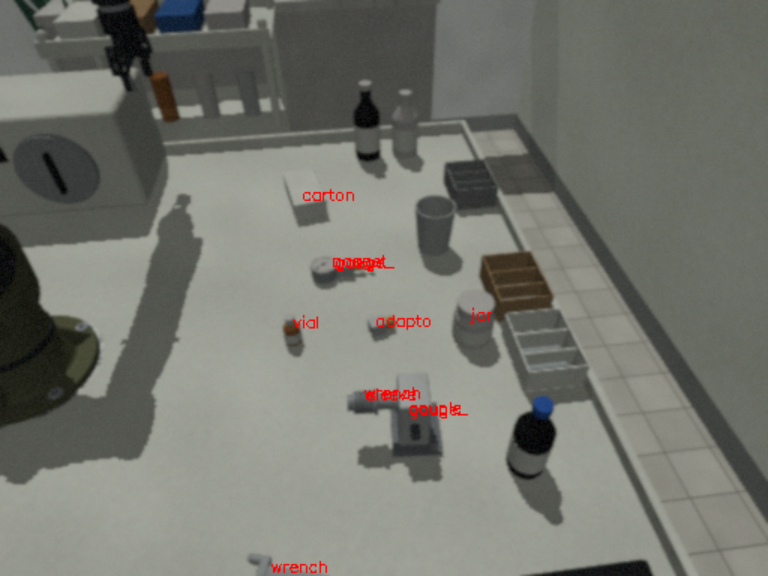

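Both views agree: the gauge is near pixel (390,235) in the scene view and the coupler near (310,355), with its mouth facing the robot. The low-ranked carton and wrench "sleeve" hits are false. Next I'll take close looks with the wrist camera.

Run:
```python
from h import *
print(np.round(vision.camera_info('wrist')['hand_eye'],3), np.round(vision.camera_info('wrist')['mtx'],0))
def down(yaw): # tool x along yaw, z down
    c,s=np.cos(yaw),np.sin(yaw); return np.array([[c,s,0],[s,-c,0],[0,0,-1.]])
for name,pos in [('g',[.50,.16,.25]),('c',[.56,-.21,.30])]:
    for yaw in (0,np.pi):
        q=ctrl.ik(pos,Q(down(yaw))); print(name,yaw,None if q is None else np.round(q,2))
for cam in ['scene','side']:
    z=np.load(f'/tmp/{cam}.npz'); P=z['P'].reshape(-1,3)
    for nm,lo,hi in [('gauge',[.46,.09,.008],[.66,.24,.05]),('sleeve',[.5,-.26,.072],[.6,-.15,.11])]:
        q=P[np.all((P>lo)&(P<hi),1)]; m=q.mean(0); w,v=np.linalg.eigh(np.cov(q[:,:2].T))
        print(cam,nm,len(q),m.round(3),v[:,1].round(3),q.min(0).round(3),q.max(0).round(3))
    q=P[np.all((P>[.58,-.28,.1])&(P<[.72,-.15,.112]),1)]
    print('blocktop',len(q),q.mean(0).round(4),cv2.minAreaRect((q[:,:2]*1000).astype(np.float32)))
```

```text
[[-0.    -0.952 -0.307  0.078]
 [ 1.    -0.    -0.    -0.   ]
 [ 0.    -0.307  0.952 -0.144]
 [ 0.     0.     0.     1.   ]] [[325.   0. 253.]
 [  0. 325. 189.]
 [  0.   0.   1.]]
g 0 [-0.75  0.38  0.57  1.74 -0.22  1.09 -1.68]
g 3.141592653589793 [-0.33  0.33 -0.04  1.73  0.02  1.08  1.2 ]
c 0 [-0.21  0.56  0.94  1.47 -0.45  1.35 -0.82]
c 3.141592653589793 [-0.03  0.46  0.58  1.46 -0.26  1.29  2.14]
scene gauge 338 [0.552 0.165 0.025] [-0.999 -0.034] [0.499 0.142 0.008] [0.626 0.199 0.035]
scene sleeve 194 [ 0.579 -0.206  0.09 ] [-0.997  0.072] [ 0.549 -0.222  0.074] [ 0.6   -0.185  0.101]
blocktop 346 [ 0.647  -0.2092  0.1043] ((630.3417358398438, -207.39276123046875), (59.95111846923828, 77.30233001708984), 85.2890396118164)
side gauge 405 [0.545 0.162 0.024] [-0.999 -0.054] [0.496 0.139 0.008] [0.624 0.193 0.033]
side sleeve 340 [ 0.575 -0.21   0.089] [-0.995  0.104] [ 0.548 -0.224  0.072] [ 0.6  -0.19  0.1 ]
blocktop 511 [ 0.6431 -0.2116  0.1039] ((629.5828247070312, -208.2271728515625), (60.09176254272461, 73.54624938964844), 84.13410949707031)
```

```bash
cat >> h.py <<'E'
def down(yaw):
    c,s=np.cos(yaw),np.sin(yaw); return np.array([[c,s,0],[s,-c,0],[0,0,-1.]])
E
python3 - <<'E'
from h import *
ctrl.movep([.55,.165,.20],Q(down(np.pi))); ctrl.pause(.3)
img,d,P=cloud('wrist'); np.savez('/tmp/wg',img=img,P=P)
a=img
for t in ['gauge']:
    for r in models.masks_of('wrist',t)[:1]: print(t,r['p'],r['point']); np.save('/tmp/mg',r['mask'])
print(get_state()['time'])
ctrl.movep([.585,-.21,.26],Q(down(np.pi-.09))); ctrl.pause(.3)
img,d,P=cloud('wrist'); np.savez('/tmp/wc',img=img,P=P)
for r in models.masks_of('wrist','sleeve')[:1]: print(r['p'],r['point']); np.save('/tmp/ms',r['mask'])
cv2.imwrite('pics/w.png',cv2.resize(np.hstack([a,img]),(800,300)))
s=get_state();print(s['time'],s['tcp_pos'],np.round(s['qpos'],2),np.round(s['contact_force'],2))
E
```

```text
gauge 0.96 [255.2, 150.7]
3.6583
0.62 [256.5, 156.8]
5.4833 [ 0.58513452 -0.20956573  0.25997576] [ 0.31  0.48 -0.01  1.47  0.    1.2   1.78] [ 0.61  0.02 -0.64]
```

View pics/w.png

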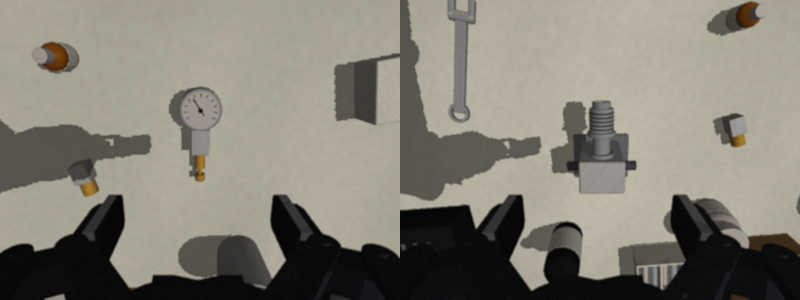

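The left view shows the gauge at (200,110)–(200,180), and the right view shows the sleeve at (602,118) in front of the block at (602,178). Now I'll fit both poses.

Run:
```python
from h import *
z=np.load('/tmp/wg.npz'); P=z['P']; m=np.load('/tmp/mg.npy')
q=P[m]; q=q[(q[:,2]>.006)]; 
print('z pct',np.percentile(q[:,2],[5,50,95]).round(4),q.min(0).round(4),q.max(0).round(4))
for lo in np.arange(.49,.63,.01):
    s=q[(q[:,0]>=lo)&(q[:,0]<lo+.01)]
    if len(s): print(lo.round(2),len(s),s.min(0).round(4),s.max(0).round(4))
def line(s,x0,x1):
    b=[];
    for a in np.arange(x0,x1,.003):
        t=s[(s[:,0]>=a)&(s[:,0]<a+.003)]
        if len(t)>3: b.append([a+.0015,(t[:,1].min()+t[:,1].max())/2,t[:,1].max()-t[:,1].min(),t[:,2].max()])
    b=np.array(b); print(b.round(4)); return np.polyfit(b[:,0],b[:,1],1)
t=q[q[:,2]>.024]; print('axis gauge',line(t,.553,.625))
dl=t[t[:,0]<.548]; print('dial circle',cv2.minEnclosingCircle((dl[:,:2]*1000).astype(np.float32)))
P=np.load('/tmp/wc.npz')['P'].reshape(-1,3)
q=P[np.all((P>[.5,-.26,.07])&(P<[.62,-.15,.10]),1)]
print('axis sleeve',line(q,.53,.62))
q=P[np.all((P>[.58,-.28,.1])&(P<[.72,-.15,.112]),1)]
print('blocktop',len(q),q.mean(0).round(4),cv2.minAreaRect((q[:,:2]*1000).astype(np.float32)),q[:,2].max())
```

```text
z pct [0.0205 0.031  0.0324] [0.4977 0.142  0.0064] [0.6259 0.1948 0.0339]
0.49 69 [0.4977 0.1583 0.0064] [0.5    0.1788 0.0324]
0.5 427 [0.5    0.147  0.0071] [0.5096 0.1902 0.0336]
0.51 564 [0.5101 0.1432 0.0065] [0.52   0.1942 0.0334]
0.52 547 [0.52   0.142  0.0278] [0.5299 0.1946 0.0339]
0.53 495 [0.5301 0.1431 0.0273] [0.54   0.1948 0.0336]
0.54 331 [0.5401 0.1476 0.0262] [0.55   0.1889 0.0331]
0.55 234 [0.55   0.1574 0.0286] [0.56   0.1804 0.033 ]
0.56 214 [0.56   0.1573 0.0287] [0.57   0.1795 0.0328]
0.57 216 [0.57   0.1572 0.0292] [0.5799 0.1797 0.0326]
0.58 106 [0.58   0.1583 0.0159] [0.59   0.1797 0.0325]
0.59 111 [0.5901 0.1611 0.0159] [0.6    0.1751 0.0237]
0.6 83 [0.6    0.1611 0.0148] [0.6099 0.174  0.024 ]
0.61 104 [0.6103 0.161  0.0113] [0.62   0.1742 0.0242]
0.62 53 [0.62   0.161  0.0151] [0.6259 0.1742 0.0247]
[[0.5545 0.1689 0.023  0.0326]
 [0.5575 0.1689 0.023  0.033 ]
 [0.5605 0.1684 0.022  0.0324]
 [0.5635 0.1684 0.0221 0.0328]
 [0.5665 0.1684 0.0221 0.0322]
 [0.5695 0.1684 0.0222 0.0326]
 [0.5725 0.1684 0.0223 0.0326]
 [0.5755 0.1684 0.0223 0.0324]
 [0.5785 0.1
[... 529 characters left out ...]
1  0.0981]
 [ 0.5795 -0.204   0.0314  0.0982]
 [ 0.5825 -0.2048  0.0302  0.0981]
 [ 0.5855 -0.2039  0.0308  0.0988]
 [ 0.5885 -0.2059  0.0357  0.0997]
 [ 0.5915 -0.205   0.0377  0.0999]
 [ 0.5945 -0.203   0.0335  0.0998]
 [ 0.5975 -0.2062  0.0204  0.0934]
 [ 0.6005 -0.2058  0.0217  0.0934]
 [ 0.6035 -0.2061  0.0216  0.0933]
 [ 0.6065 -0.2063  0.0218  0.0932]
 [ 0.6095 -0.2066  0.0218  0.0932]
 [ 0.6125 -0.2069  0.0219  0.0932]
 [ 0.6155 -0.2092  0.0263  0.0934]
 [ 0.6185 -0.2072  0.0307  0.0974]]
axis sleeve [-0.07184359 -0.16276667]
blocktop 2480 [ 0.6432 -0.2092  0.1056] ((628.173095703125, -207.87290954589844), (60.12702560424805, 78.89503479003906), 85.56737518310547) 0.10815301582500358
```

```bash
cat >> h.py <<'E'
YAW=-.08; U=np.array([np.cos(YAW),np.sin(YAW),0]); N=np.array([-U[1],U[0],0])
def F():
    f=np.mean([(ctrl.pause(.02),get_state()['contact_force'])[1] for _ in range(4)],0); return np.array([f@U,f@N,f[2]])
def T(): return np.array(get_state()['tcp_pos'])
E
python3 - <<'E'
from h import *
q=Q(down(np.pi+YAW))
ctrl.movep([.572,-.2036,.14],q); ctrl.movel([.572,-.2036,.060],max_speed=.12); ctrl.pause(.2)
f0=F(); np.save('/tmp/f0',f0); print('free',f0.round(2),T().round(4))
ctrl.close_gripper(20); ctrl.pause(.2)
s=get_state(); print('grip',(F()-f0).round(2),T().round(4),s['width'],s['gripper_force'],np.round(s['wrist_torque'],2),s['time'])
E
```

```text
free [-0.12  0.1  -0.05] [ 0.5724 -0.2037  0.0607]
grip [-1.67  2.72  4.79] [ 0.5721 -0.2031  0.0601] 0.030491855354672463 24.042870600242168 [0.75 0.21 0.07] 7.8583
```

Run:
```python
from h import *
f0=np.load('/tmp/f0.npy'); p0=T()
for k in range(1,18):
    ctrl.movel(p0+U*.001*k,max_speed=.03)
    f=F()-f0; t=T(); print(k,f.round(1),((t-p0)@U*1000).round(2),((t-p0)@N*1000).round(2))
    if f[0]<-14 : break
s=get_state(); print(s['width'],s['time'],t)
```

```text
1 [-3.5  2.6  5.5] 0.45 -0.0
2 [-3.6  2.8  5.8] 1.36 -0.01
3 [-3.7  2.4  5.9] 2.31 0.01
4 [-3.8  2.6  5.8] 3.28 0.01
5 [-3.7  2.5  6.2] 4.23 0.02
6 [-4.2  2.8  6.4] 5.17 -0.02
7 [-4.3  2.8  6.4] 6.13 0.02
8 [-4.7  2.5  6.2] 7.06 0.01
9 [-4.4  2.4  6.7] 8.04 0.02
10 [-4.6  3.   6.7] 8.98 0.03
11 [-2.5  2.6  4.5] 10.46 0.05
12 [-4.4  2.7  5.8] 11.39 0.0
13 [-4.3  2.6  6.3] 12.32 0.02
14 [-5.3  2.9  7.3] 13.01 0.01
15 [-8.4  3.1  9.2] 13.0 -0.01
16 [-11.2   3.4  11.6] 13.0 0.01
17 [-14.    3.8  14.2] 13.02 -0.0
0.030253251058343998 13.3083 [ 0.58504345 -0.20409816  0.06003407]
```

Run:
```python
from h import *
p=T(); f0=np.load('/tmp/f0.npy')
ctrl.movel(p+U*.001,max_speed=.03); print((F()-f0).round(1))
ctrl.ungrasp(); ctrl.pause(.1); t=T()
ctrl.movel([t[0],t[1],.26],max_speed=.2); ctrl.pause(.2)
img,d,P=cloud('wrist'); np.savez('/tmp/wc2',img=img,P=P); cv2.imwrite('pics/c2.png',img[60:300,130:400])
P=P.reshape(-1,3); q=P[np.all((P>[.5,-.26,.07])&(P<[.66,-.15,.115]),1)]
for a in np.arange(.54,.63,.002):
    s=q[(q[:,0]>=a)&(q[:,0]<a+.002)]
    if len(s)>3: print(a.round(4),(s[:,1].min()/2+s[:,1].max()/2).round(4),np.ptp(s[:,1]).round(4),s[:,2].max().round(4))
print(get_state()['time'])
```

```text
[-5.1  2.8  7.9]
0.55 -0.2018 0.0226 0.0927
0.552 -0.2019 0.0227 0.0933
0.554 -0.2021 0.0228 0.0941
0.556 -0.2023 0.0228 0.0934
0.558 -0.2024 0.0228 0.0944
0.56 -0.2026 0.0229 0.0947
0.562 -0.2027 0.023 0.0933
0.564 -0.2039 0.025 0.0936
0.566 -0.203 0.0268 0.0932
0.568 -0.2042 0.0289 0.0979
0.57 -0.2034 0.0309 0.0985
0.572 -0.2035 0.0309 0.0983
0.574 -0.2037 0.0311 0.0981
0.576 -0.2039 0.0311 0.0974
0.578 -0.204 0.0311 0.0982
0.58 -0.2042 0.0312 0.0987
0.582 -0.2043 0.0312 0.0986
0.584 -0.2043 0.0315 0.0985
0.586 -0.2047 0.0314 0.0981
0.588 -0.2048 0.0312 0.0988
0.59 -0.2043 0.0307 0.0973
0.592 -0.2057 0.0306 0.0981
0.594 -0.2047 0.0306 0.0981
0.596 -0.2071 0.0326 0.0976
0.598 -0.2065 0.0339 0.1007
0.6 -0.2057 0.0358 0.1003
0.602 -0.206 0.0358 0.101
0.604 -0.1969 0.0173 0.0991
0.606 -0.2069 0.0205 0.0936
0.608 -0.2065 0.0217 0.0931
0.61 -0.2066 0.0218 0.0928
0.612 -0.2068 0.0218 0.0953
0.614 -0.2069 0.0218 0.0947
0.616 -0.2093 0.0262 0.0979
0.618 -0.2071 0.0304 0.0978
0.62 -0.2145 0.0443 0.107
0.622 -0.2142 0.046 0.1064
0.624 -0.2079 0.0581 0.1075
0.626 -0.2078 0.0589 0.1077
0.628 -0.208 0.0583 0.108
15.7083
```

View pics/c2.png

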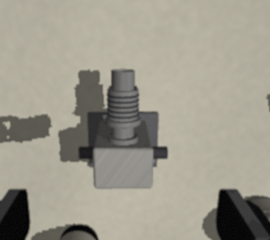

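The sleeve has caught: its front edge moved from x = 0.557 to 0.566, about 9 mm. Next I'll grip the gauge.

Run:
```python
from h import *
q=Q(down(np.pi-.012))
ctrl.movep([.567,.1683,.12],q); ctrl.movel([.567,.1683,.0045],max_speed=.12); ctrl.pause(.2)
print('free',T().round(4),F().round(2))
ctrl.close_gripper(60); ctrl.pause(.2)
s=get_state(); g=T(); print('grip',g.round(4),F().round(2),s['width'],s['gripper_force'],s['time'])
np.save('/tmp/g',g)
ctrl.movel([g[0],g[1],.15],max_speed=.15)
ctrl.movep([.44,-.193,.15],Q(down(np.pi+YAW))); ctrl.pause(.3)
s=get_state(); print(T().round(4),F().round(2),s['width'],s['time'])
img,d,P=cloud('wrist'); np.savez('/tmp/wh',img=img,P=P)
i2,d2,P2=cloud('side'); np.savez('/tmp/sh',img=i2,P=P2)
cv2.imwrite('pics/h.png',np.hstack([img,cv2.resize(i2[180:330,130:330],(288,216),interpolation=cv2.INTER_CUBIC).repeat(1,0)] if False else [img[:300],cv2.resize(i2[200:320,170:285],(288,300))]))
```

```text
free [0.5674 0.1684 0.0052] [-0.37 -0.16 -0.07]
grip [0.5672 0.1684 0.0047] [-0.48  0.01  3.58] 0.022620439684636104 59.56126570701599 19.3583
[ 0.4404 -0.1924  0.1499] [ 0.09 -0.46 -2.11] 0.022630616154662157 22.2667
```

View pics/h.png

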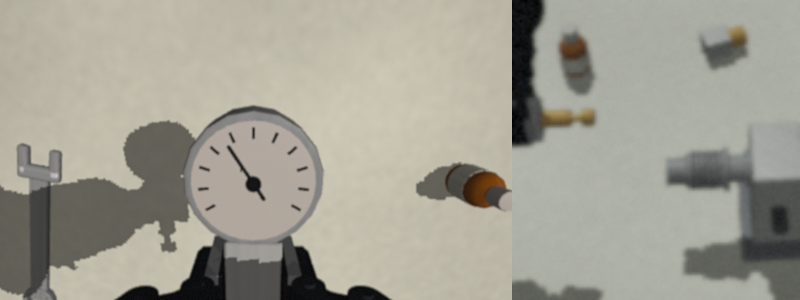

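The gauge is held level between the pads, with its dial at (253,180) in the wrist view. In the side view the plug sticks out cleanly at (570,117). I'll check its tilt and tip position.

Run:
```python
from h import *
t=T(); g=np.load('/tmp/g.npy')
P=np.load('/tmp/wh.npz')['P'].reshape(-1,3); q=P[(np.abs(P[:,2]-.176)<.008)]
r=q-t; a=np.c_[r@U,r@N,q[:,2]]; a=a[(a[:,0]<-.02)&(a[:,0]>-.09)&(abs(a[:,1])<.04)]
c=np.linalg.lstsq(np.c_[a[:,:2],np.ones(len(a))],a[:,2],rcond=None)[0]; print('dial tilt',c[:2].round(4),'z',np.median(a[:,2]).round(4),'exp',(t[2]-g[2]+.03).round(4))
print('dial circle',cv2.minEnclosingCircle((a[:,:2]*1000).astype(np.float32)))
for nm in ['sh']:
    P=np.load('/tmp/sh.npz')['P'].reshape(-1,3); r=P-t; a=np.c_[r@U,r@N,P[:,2]]
    b=a[(a[:,0]>.022)&(a[:,0]<.08)&(abs(a[:,1])<.02)&(abs(a[:,2]-.16)<.015)]
    for x in np.arange(.016,.07,.006):
        s=b[(b[:,0]>=x)&(b[:,0]<x+.006)]
        if len(s)>2: print('plug',x.round(3),len(s),s[:,1].min().round(4),s[:,1].max().round(4),s[:,2].min().round(4),s[:,2].max().round(4),s[:,0].max().round(4))
    b=a[(a[:,0]>.1)&(a[:,0]<.13)&(abs(a[:,1])<.03)&(abs(a[:,2]-.08)<.02)]
    print('spigot',len(b),b.min(0).round(4),b.max(0).round(4))
```

```text
dial tilt [0.0118 0.0005] z 0.1766 exp 0.1753
dial circle ((-42.39769744873047, -0.23138540983200073), 26.901214599609375)
plug 0.022 22 -0.0073 0.003 0.1585 0.1682 0.0279
plug 0.028 21 -0.0085 0.0022 0.1579 0.1684 0.034
plug 0.034 20 -0.0075 0.0063 0.1529 0.1671 0.0392
plug 0.04 9 -0.0032 0.0012 0.1589 0.1621 0.0452
plug 0.046 21 -0.007 0.0065 0.1564 0.1679 0.0519
plug 0.052 20 -0.0083 0.0059 0.1571 0.1666 0.0572
spigot 115 [ 0.1095 -0.0151  0.0736] [0.1298 0.0109 0.0957]
```

```bash
cat >> h.py <<'E'
M=np.array([.549,-.2012,.08]); ZT=.0697; TIP=.0586
def collar(P):
    P=P.reshape(-1,3); r=P-M; u,n=r@U,r@N; ok=(abs(n)<.022)&(P[:,2]>.095)&(P[:,2]<.104)
    return [int((ok&(u>a)&(u<a+.004)).sum()) for a in (.004,.008,.012,.016,.036,.040,.044,.048,.052,.056)]
def pose(tip): p=M+U*(tip-TIP); p[2]=ZT; return p
E
python3 - <<'E'
from h import *
print('fwd',collar(np.load('/tmp/side.npz')['P']),'caught',collar(np.load('/tmp/sh.npz')['P']))
p=pose(-.025); ctrl.movel([p[0],p[1],.12],max_speed=.15); ctrl.movel(p,max_speed=.1); ctrl.pause(.3)
f0=F(); np.save('/tmp/f1',f0); print('f0',f0.round(2),(T()-p).round(4))
for k in list(np.arange(-.005,.0101,.003)):
    ctrl.movel(pose(k),max_speed=.03); f=F()-f0; t=T(); print(round(k*1000,1),f.round(1),((t-pose(0))@U*1000).round(2),((t-pose(0))@N*1000).round(2),t[2].round(4))
    if abs(f[0])>6 or np.hypot(f[1],f[2])>6: print('STOP');break
i2,d2,P2=cloud('side'); print('now',collar(P2)); cv2.imwrite('pics/i.png',cv2.resize(i2[220:320,170:300],(520,400)))
print(get_state()['time'])
E
```

```text
fwd [0, 2, 5, 6, 8, 11, 2, 0, 0, 0] caught [0, 0, 0, 0, 6, 2, 3, 7, 8, 0]
f0 [-0.35  0.1  -2.21] [ 0.0002 -0.0001  0.0003]
-5.0 [ 0.5  0.2 -0.1] -5.27 -0.02 0.0697
-2.0 [ 0.5 -0.1 -0.5] -1.97 -0.02 0.0697
1.0 [ 0.2  0.2 -0.1] 1.06 0.02 0.0697
4.0 [ 0.2 -0.4 -0.1] 4.04 0.03 0.0696
7.0 [ 0.5 -0.3  0.2] 7.0 -0.0 0.0697
10.0 [ 0.1  0.1 -0.4] 10.04 -0.02 0.0697
now [0, 0, 0, 0, 5, 4, 6, 10, 8, 0]
26.3833
```

View pics/i.png

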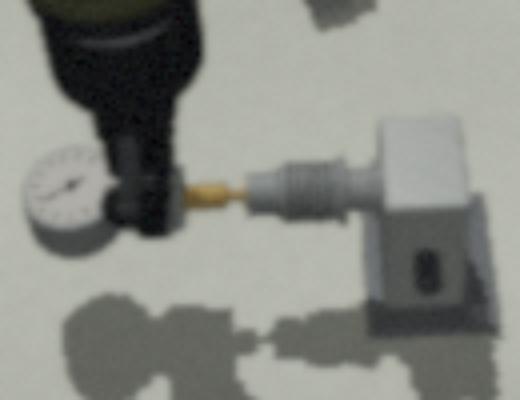

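The plug is entering the mouth cleanly with no side force, and the sleeve is still back. I'll push on in 1 mm steps and check the sleeve after each one.

Run:
```python
from h import *
f0=np.load('/tmp/f1.npy'); prev=0
for k in np.arange(.012,.046,.001):
    ctrl.movel(pose(k),max_speed=.02); f=F()-f0; t=T(); u=(t-pose(0))@U
    c=collar(cloud('side')[2]) if u>.024 else None
    print(round(k*1000,1),f.round(1),(u*1000).round(2),((t-pose(0))@N*1000).round(2),t[2].round(4),c and c[-4:])
    if f[0]<-13 or np.hypot(f[1],f[2])>9: print('STOP force');break
    if c and sum(c[-3:])<5: print('SNAP');break
s=get_state(); print(s['time'],s['width'])
```

```text
12.0 [-0.1 -0.1 -0.1] 12.03 0.02 0.0697 None
13.0 [ 0.5 -0.   0.2] 13.02 0.02 0.0697 None
14.0 [0.6 0.1 0.3] 14.0 0.01 0.0697 None
15.0 [ 0.5 -0.4  0.3] 15.01 -0.0 0.0697 None
16.0 [ 0.3  0.1 -0.6] 16.03 0.02 0.0697 None
17.0 [-2.3 -0.   1. ] 16.32 -0.0 0.0696 None
18.0 [-5.3  0.3  3.1] 16.34 0.0 0.0695 None
19.0 [-7.8  0.   4.9] 16.66 0.02 0.0694 None
20.0 [-8.4  0.1  5.7] 17.39 0.01 0.0694 None
21.0 [-8.9  0.3  5.8] 18.25 0.03 0.0694 None
22.0 [-9.   0.2  5.9] 19.29 0.02 0.0694 None
23.0 [-9.1  0.1  5.7] 20.16 -0.01 0.0694 None
24.0 [-9.1  0.1  5.4] 21.27 0.01 0.0694 None
25.0 [-7.2  0.5  3.2] 22.72 0.15 0.0693 None
26.0 [-9.   0.1  5.2] 22.93 0.13 0.0692 None
27.0 [-11.9   0.9   6.9] 23.1 0.14 0.0692 None
28.0 [-14.    0.6   9.1] 23.39 0.17 0.0692 None
STOP force
31.7667 0.023086775363009657
```

Run:
```python
from h import *
t=T(); img,d,P=cloud('wrist'); i2,d2,P2=cloud('side'); print('collar',collar(P2))
P=P.reshape(-1,3); ze=t[2]-.0047+.03
q=P[abs(P[:,2]-ze-.001)<.012]; r=q-t; a=np.c_[r@U,r@N,q[:,2]]; a=a[(a[:,0]<-.02)&(a[:,0]>-.09)&(abs(a[:,1])<.04)]
c=np.linalg.lstsq(np.c_[a[:,:2],np.ones(len(a))],a[:,2],rcond=None)[0]; print('tilt',c[:2].round(4),'z',np.median(a[:,2]).round(4),'exp',ze.round(4)+.0013)
print(cv2.minEnclosingCircle((a[:,:2]*1000).astype(np.float32)))
cv2.imwrite('pics/j.png',np.hstack([img[:300],cv2.resize(i2[230:310,180:275],(288,300))]))
```

```text
collar [0, 0, 0, 5, 6, 2, 4, 14, 2, 0]
tilt [0.0129 0.0004] z 0.096 exp 0.0958
((-42.025577545166016, -0.31294700503349304), 27.049711227416992)
```

View pics/j.png

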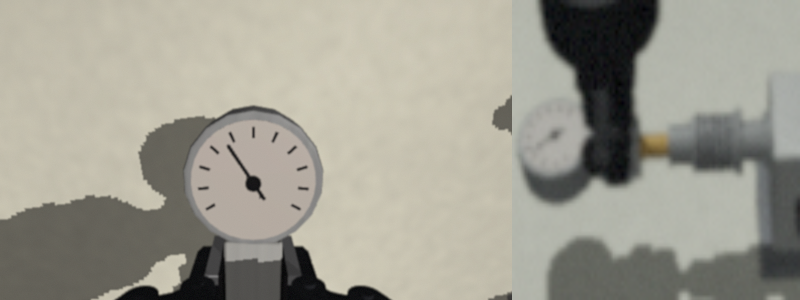

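There's no slip and no tilt. The arm sags when it is loaded along x (Fz rises with Fx), so the groove's rear shoulder is probably riding on the bore's lower edge. I'll back off, cancel the side forces with height feedback, and go on.

```bash
cat > ins.py <<'E'
from h import *
import sys
k0,k1,fmax=float(sys.argv[1]),float(sys.argv[2]),float(sys.argv[3])
f0=np.load('/tmp/f1.npy'); dz=float(sys.argv[4]); dn=float(sys.argv[5])
k=k0
while k<=k1:
    p=pose(k)+N*dn; p[2]+=dz
    ctrl.movel(p,max_speed=.02); f=F()-f0; t=T(); u=(t-pose(0))@U
    c=collar(cloud('side')[2]) if u>.02 else None
    print(round(k*1000,1),f.round(1),(u*1000).round(2),((t-pose(0))@N*1000).round(2),t[2].round(4),'dz',round(dz*1e3,2),c)
    dz+=np.clip(f[2]/3000*.6,-.001,.001); dn+=np.clip(f[1]/3000*.6,-.0005,.0005)
    if c and sum(c[-3:])<3: print('SNAP');break
    if f[0]<-fmax: print('STOP force');break
    if abs(f[2])<2.5: k+=.001
s=get_state(); print(s['time'],s['width'],'dz dn',dz,dn)
E
python3 ins.py .022 .030 13 .001 0
```

```text
22.0 [ 1.8  0.  -6.4] 22.49 0.15 0.0705 dz 1.0 [0, 0, 0, 1, 5, 5, 4, 13, 3, 0]
22.0 [ 1.4  0.3 -0.7] 22.44 0.07 0.0701 dz 0.0 [0, 0, 0, 1, 7, 5, 1, 15, 2, 0]
23.0 [-2.9  1.1  4.8] 22.57 0.08 0.0698 dz -0.14 [0, 0, 0, 2, 6, 4, 2, 13, 2, 0]
23.0 [-1.9 -0.3 -0.2] 22.59 0.16 0.0702 dz 0.82 [0, 0, 0, 1, 5, 3, 2, 15, 1, 0]
24.0 [-5.3  0.1  1.6] 22.64 0.15 0.0702 dz 0.78 [0, 0, 0, 2, 5, 4, 2, 14, 3, 0]
25.0 [-6.8  0.1  1.3] 22.71 0.17 0.0702 dz 1.11 [0, 0, 0, 1, 3, 6, 5, 16, 4, 0]
26.0 [-8.7  0.7  2.1] 22.89 0.2 0.0703 dz 1.37 [0, 0, 0, 3, 6, 2, 3, 15, 4, 0]
27.0 [-9.4  0.2  0.9] 23.25 0.23 0.0705 dz 1.8 [0, 0, 0, 2, 6, 2, 3, 13, 4, 0]
28.0 [-9.9 -0.6  0.7] 23.9 0.26 0.0705 dz 1.97 [0, 0, 0, 1, 3, 5, 5, 14, 2, 0]
29.0 [-10.8  -0.7   0.7] 24.63 0.21 0.0706 dz 2.11 [0, 0, 0, 1, 4, 1, 0, 14, 3, 0]
35.7333 0.022712257248077326 dz dn 0.0022527632621552446 0.00020310482458597373
```

```bash
python3 ins.py .030 .050 15 .00225 .0002
```

```text
30.0 [-11.3  -0.5   0.5] 25.36 0.21 0.0706 dz 2.25 [0, 0, 0, 0, 4, 6, 3, 17, 2, 0]
31.0 [-11.5   0.2   0.2] 26.13 0.21 0.0706 dz 2.36 [0, 0, 0, 1, 3, 4, 4, 12, 4, 0]
32.0 [-11.8  -0.3   0.4] 26.99 0.2 0.0706 dz 2.4 [0, 0, 0, 1, 5, 3, 1, 17, 2, 0]
33.0 [-12.2   0.5   0.5] 27.73 0.2 0.0706 dz 2.48 [0, 0, 0, 2, 5, 4, 1, 15, 5, 0]
34.0 [-13.3   0.5   0.8] 28.51 0.23 0.0706 dz 2.59 [0, 0, 0, 4, 3, 2, 2, 16, 4, 0]
35.0 [-13.6  -0.3   0.1] 29.12 0.23 0.0707 dz 2.74 [0, 0, 0, 3, 5, 6, 1, 15, 3, 0]
36.0 [-13.4  -0.1  -0.5] 30.15 0.26 0.0707 dz 2.76 [0, 0, 0, 3, 3, 6, 1, 16, 0, 0]
37.0 [-12.9   0.1  -0.5] 31.47 0.26 0.0706 dz 2.67 [0, 0, 0, 5, 4, 5, 8, 17, 0, 0]
38.0 [-8.7 -0.4 -3.4] 33.67 0.18 0.0706 dz 2.58 [0, 2, 4, 4, 8, 12, 2, 0, 0, 0]
SNAP
39.0333 0.02305474953024938 dz dn 0.0018853966556870317 0.00014476766042908405
```

It snapped: the sleeve profile now matches the forward one. I'll take the load off, let go and check.

Run:
```python
from h import *
f0=np.load('/tmp/f1.npy')
t=T(); p=pose(.0338); p[2]=.0697+.0008; ctrl.movel(p,max_speed=.02); print((F()-f0).round(1))
p=pose(.0325); p[2]=.0697+.0005; ctrl.movel(p,max_speed=.02); print('back',(F()-f0).round(1),((T()-pose(0))@U*1e3).round(2))
ctrl.ungrasp(); ctrl.pause(.2); t=T(); ctrl.movel([t[0],t[1],.25],max_speed=.12); ctrl.pause(.5)
img,d,P=cloud('wrist'); i2,d2,P2=cloud('side'); print('collar',collar(P2))
print(F().round(1),get_state()['time'])
cv2.imwrite('pics/k.png',np.hstack([img[:300],cv2.resize(i2[230:310,180:275],(288,300))]))
```

```text
[-5.2  0.5 -0.1]
back [-1.5  0.2 -2. ] 32.67
collar [0, 1, 4, 2, 8, 12, 2, 0, 0, 0]
[-0.2 -0.2  0.1] 42.9417
```

View pics/k.png

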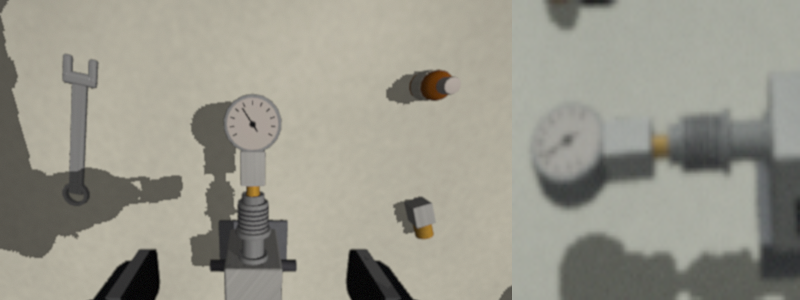

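The gauge stays level in the coupler by itself at (253,125). The sleeve is forward at (253,212), the gripper is clear, and the other things haven't moved.

```bash
python3 -c "
from h import *
print(ticket.close_job())"
```

```text
the job is handed in; nothing more can be done
None
```

The gauge is locked in the coupler with the sleeve forward and the gripper clear; the push peaked at about 14 N (9 N expected) after one brief snag that I backed off from, and the job was handed in at about 43 s.

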